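# Latch the packed parts case and count it

### The arm

A 6-joint arm with a two-finger parallel gripper is mounted at the origin on the work surface. World frame = base frame: x ahead of the robot, y to its left, z up, the work surface at z = 0. Lengths are in m, angles in rad, forces in N, time in s.
With the tool pointing down it reaches from about 0.35 to 0.975 m from the base axis. Payload 4.9 kg.
Tool frame: the origin (TCP) lies on the centre line of the jaws, within the pads' length; the fingertips stand 19 mm ahead of it and the grasp point (between the pads) is the TCP; z points along the fingers, y is the line along which they close (so a half turn about z gives the same grasp; the last joint's range is limited). The gripper opens to 85 mm and grips with 20 to 120 N. Pads are 22 mm wide; open, the fingers measure 114 mm over their backs; the gripper's body (76 mm by 85 mm) begins 54 mm behind the grasp point. The pads swing forward as they close: fully open they stand 13 mm farther back than shut.
Start: joints at [1.079, 0.053, 1.613, -0, 1.476, -0.119], TCP at [0.228, 0.582, 0.25] pointing down, gripper open.
Joint ranges: [-3.01, 3.01], [-1.01, 2.22], [0.06, 2.58], [-1.02, 4.17], [0.09, 2.62], [-3.14, 3.14]. Speed limits (rad/s): [2.57, 2.57, 3.14, 3.14, 3.14, 3.14].

### API

Orientations are given as a unit quaternion [w, x, y, z].
In Python, from plant import state, grab_frame, ticket, spotter gives the robot as it stands.
- The arm moves only by the tool apply_moves, never from a script. Its argument "series" is a list of rows, each an object of numbers: "jaw": the closure, from 0 (fully open) to 1 (shut); "dx", "dy", "dz": the shift along the tool's x, y, z in mm; "turn": the turn about the tool's z in rad. A call has 1 to 5 rows; each row is the pose to reach, as a shift and turn from the pose commanded when the call began, along the tool's axes at that moment; what a row does not reach only later rows make up. A row lasts 1/12 s, in which the tool goes at most 41.7 mm and 7.16 degrees, less where a joint would pass 70% of its speed; a pose out of reach is approached as far as the arm can. A call with a gripper value outside its range is refused whole. The fingers move at their own pace and stop on an object; the grip force is fixed at half the most. Time passes only in rows, so rows that repeat a pose let the fingers close. It gives the time, the measured TCP pose, the force, the opening and the grip force at its end, in the units of the state.
- state(): the state, without advancing time (a new reading comes with each control period).
- grab_frame(name): name is "scene" or "top" or "wrist"; returns a dict with "pixels" (400x640x3 uint8, red, green, blue), "mtx" (3x3 intrinsics, pixels), "dist_coeffs" ([k1, k2, p1, p2, k3] as OpenCV has them; the pictures are not rectified), "camera_from_world" (4x4, takes a point from world to camera coordinates). Camera axes: x right, y down, z forward; pixel columns grow to the right and rows downward; lengths in m; the calibration is good to about 2 mm. A picture is of the moment at which its call begins. There is no depth.
- ticket.job_done(): hands the job in; it is judged then, once.
Trained networks look in a picture, given as the dict that the camera call returned (one of the last four; its "shot" number tells which), for a name from the list of things; names that differ only in an ending like _2 or _b are one class to them, and where a whole thing is asked for, a point or a joint stands for the part that bears it (a point fixed in the world has none). Each returns a list of dicts, best first, with "conf" (0 to 1); they miss things now and then, are a little off and sometimes report something else, mostly with a low value. They report only what shows in the picture. A call takes as long as a camera call.
- spotter.outline_of(picture, target): "region" (400x640 bool, what is visible of it) and "extent" ([left, top, right, bottom] in pixels, round what is visible of it).
The state is a dict: "time": time; "joint_pos": joint angles; "joint_vel": joint speeds; "joint_efforts": joint torques, N m; "tool_pos": TCP position; "tool_rot": TCP orientation; "contact_force": force on the tool from outside, world axes, zero at the start; "ft_torque": the same for the moment, N m; "gripper_width": opening from 0.0 (shut) to 1.0 (fully open); "grasp_force": force on a finger pad.
Only numpy, scipy, OpenCV 4.12 (cv2) and the standard library are available. Lean on these libraries where they do the work, as an engineer would, in place of code of your own. Each camera call takes 0.05 s, during which the arm holds its last target. There are 200 camera calls.

### The job

Swing the steel hasp on the red parts case fully over, so that it lies flat on the lid with the brass staple through its slot. Then book the case on the tally counter: swing the red-knobbed lever all the way round to its stop and release it so that it springs fully back. Leave the other things on the bench where they are.

Things in the scene. Friction and masses are not known exactly. Their poses are not given: they have to be found in the camera images.
- case: Fixed red parts case, shut, 220 (x) x 180 (y) x 100 mm high; origin at the centre of its underside. Its top is flat at 100 mm: a black fixed deck 66 mm wide along the -x side, then the red lid. The hasp's hinge line runs along the case's y axis, 60 mm to -x of the centre. The case stands on the left or the right of the bench, turned up to 0.45 rad.
- hasp (a joint): Hasp on top of the case: flat steel strap 110 mm long, 44 mm wide, 5 mm thick with a yellow end. 0 rad = lying flat over the lid, pointing to the case's +x, staple through its slot; pi/2 = standing straight up; more = leaning back to the case's -x side; ends at 0 and 2.5. Starts leaning back at 1.7 to 2.3. Hinge stiff by friction (stays where it is left; about 1 N at the end moves it).
- hasp_hinge (a point): The middle of the hasp's hinge line, 105 mm above the bench. Its x axis points along the strap to its end.
- hasp_tip (a point): The middle of the strap's free (yellow) end, 110 mm from the hinge.
- catch (a point): Top of the brass staple on the lid, 117 mm above the bench, rising 17 mm from the lid, 20 mm long along the strap, 6 mm thick; 55 mm from the hinge line toward the case's +x. The strap's slot is 10 mm wide and runs from 40 to 70 mm from the hinge; solid strap from there to its end.
- counter: Fixed bench tally counter: grey metal box 120 (x) x 100 (y) x 60 mm high on a foot plate 140 x 120 mm, four white drums in a window on its +x side. Origin at the centre of its underside. Stands on the side the case does not, turned up to 0.6 rad.
- lever (a joint): Sprung advance lever above the box, turning level about a vertical axis. 0 rad = at rest; grows counter-clockwise seen from above; firm stop at 1.2. In the counter's frame it points from the pivot to -x turned 0.6 rad toward +y at rest (direction pi-0.6), 0.6 rad toward -y at the stop. A spring returns it: about 0.7 N at the knob at the start, 3.5 N at the stop.
- lever_pivot (a point): On the lever's axis, on top of its hub, 79 mm above the bench; 15 mm to +x of the counter's centre.
- lever_knob (a point): Centre of the flat upper end of the red upright knob at the lever's end, 101 mm above the bench, 110 mm from the pivot axis. The knob is 20 mm in diameter and stands from 67 to 101 mm above the bench; the steel bar, 16 mm wide, spans 67 to 75 mm.
- padlock: Loose brass padlock, 22 x 42 x 62 mm high, standing on the lid's far part (75 to 85 mm to +x of the case's centre, 40 to 55 mm toward its +y); leave it. Origin under its centre.
- screwdriver: Loose screwdriver lying between case and counter; leave it.
- wrench: Loose wrench lying on the near side; leave it.
- red_bin: Loose red bin of screws, 110 x 150 x 65 mm, on the left; leave it. Origin under its centre.
- blue_bin: Loose blue bin of screws, 110 x 150 x 65 mm, on the right; leave it. Origin under its centre.
- jar: Loose jar, 72 mm diameter, 100 mm high, on the far side; leave it. Origin under its centre.

How it is judged:
By the outcome, as a careful person would: the job done as asked, in the order asked, and still so for the second after the job is handed in, with the robot touching nothing.
It also fails if it takes over 56 s, if anything falls off the work surface, if the arm or the gripper's body presses on something with over 40 N, if the wrist force passes 120 N, or if a joint passes its speed limit or range.

## Working session

There is one attempt and no reset: what is moved stays moved. The work goes in short steps, Python scripts to look and compute and a tool call to move; the robot and the scene stay as the last step left them, time stands still between calls to the robot, and variables do not carry over. Pictures are saved under pics/ and viewed, at most 10 in all, crops included, and the job is handed in when it is done.

Besides the shell and the picture viewer there is one more tool, called after ">>>" as name([rows], argument=value, ...), one row to a line, values as JSON. apply_moves: Moves the arm, as the interface text tells. Its arguments: {"type":"object","properties":{"series":{"type":"array","items":{"type":"object","properties":{"jaw":{"type":"number"},"dx":{"type":"number"},"dy":{"type":"number"},"dz":{"type":"number"},"turn":{"type":"number"}}}}},"required":["series"]}

```bash
mkdir -p pics; ls; cat > h.py <<'E'
import numpy as np, cv2
from plant import state, grab_frame, ticket, spotter
def save(f,n): cv2.imwrite('pics/'+n, f['pixels'][:,:,::-1])
def ray(f,uv):
    p=cv2.undistortPoints(np.array([[uv]],float),f['mtx'],np.array(f['dist_coeffs']))[0,0]
    T=np.array(f['camera_from_world']);R,t=T[:3,:3],T[:3,3]
    return -R.T@t, R.T@np.array([p[0],p[1],1.])
def atz(f,uv,z):
    c,d=ray(f,uv); return c+d*(z-c[2])/d[2]
def proj(f,P):
    T=np.array(f['camera_from_world']); r=cv2.Rodrigues(T[:3,:3])[0]
    return cv2.projectPoints(np.array(P,float).reshape(-1,3),r,T[:3,3],f['mtx'],np.array(f['dist_coeffs']))[0][:,0]
E
python3 - <<'E'
from h import *
s=state(); print(s['tool_pos'],s['tool_rot'],s['contact_force'])
fs={n:grab_frame(n) for n in('scene','top')}
import pickle
pickle.dump(fs,open('f.pkl','wb'))
for n,f in fs.items():
    save(f,n+'0.png')
    for t in ['case','hasp','hasp_tip','catch','counter','lever','lever_knob','lever_pivot','padlock','jar','red_bin','blue_bin','screwdriver']:
        try:
            for o in spotter.outline_of(f,t)[:1]:
                ys,xs=np.nonzero(o['region']); print(n,t,round(o['conf'],2),o['extent'],xs.mean().round(1),ys.mean().round(1))
                np.save(f'm_{n}_{t}.npy',o['region'])
        except Exception as e: print(n,t,e)
E
```

```text
pics
[0.2273666  0.58154045 0.24904711] [-3.22069748e-04  1.85306007e-01  9.82680316e-01 -9.88742986e-04] [-0.05306911  0.43167364 -0.54713465]
scene case 0.89 [198.8, 144.8, 274.2, 256.1] 234.5 205.8
scene hasp 0.64 [213.2, 145.4, 235.4, 182.1] 223.3 165.1
scene hasp_tip 0.7 [212.1, 146.6, 232.3, 185.5] 223.7 165.9
scene catch 0.65 [196.9, 149.1, 275.0, 254.3] 234.6 205.1
scene counter 0.83 [386.5, 183.4, 432.2, 244.9] 409.8 221.3
scene lever 0.84 [406.6, 185.5, 433.4, 224.0] 419.2 204.5
scene lever_knob 0.65 [405.9, 185.2, 433.7, 221.0] 419.3 204.2
scene lever_pivot 0.73 [405.9, 186.4, 429.8, 220.9] 419.7 203.9
scene padlock 0.58 [249.7, 200.9, 266.3, 213.9] 256.4 207.8
scene jar 0.92 [296.8, 252.9, 325.8, 294.2] 312.7 274.0
scene red_bin 0.68 [464.2, 179.7, 522.8, 226.5] 492.5 202.9
scene blue_bin 0.83 [123.9, 155.2, 188.7, 202.3] 153.0 177.9
scene screwdriver 0.54 [310.6, 186.5, 320.1, 216.5] 314.5 202.4
top case 0.68 [359.3, 161.3, 436.5, 247.5] 395.4 204.1
top hasp 0.58 [399.5, 218.4, 424.8, 238.2] 411.6 227.0
top hasp_tip 0.66 [402.4, 215.5, 429.3, 236.8] 411.6 227.2
top catch 0.77 [355.1, 160.6, 436.6, 243.9] 395.2 203.6
top lever 0.72 [212.7, 188.7, 238.7, 227.2] 223.9 208.3
top lever_knob 0.52 [209.1, 192.4, 240.2, 231.6] 223.9 208.3
top lever_pivot 0.72 [210.0, 187.5, 238.5, 229.2] 223.9 208.0
top padlock 0.61 [369.0, 182.0, 381.7, 189.4] 373.6 184.6
top jar 0.77 [305.7, 126.1, 331.1, 152.1] 319.6 138.0
top red_bin 0.65 [129.7, 203.4, 183.8, 246.8] 155.3 223.1
top blue_bin 0.8 [452.3, 224.2, 508.5, 263.5] 481.7 243.3
top screwdriver 0.71 [317.7, 206.8, 324.6, 234.2] 321.6 221.3
```

View pics/scene0.png

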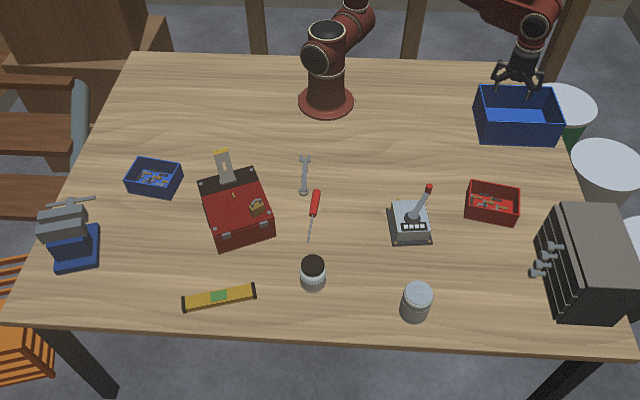

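View pics/top0.png

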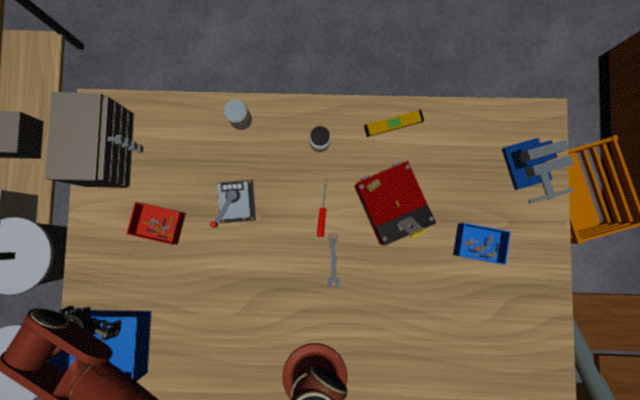

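The scene view shows the case on the robot's right with the hasp leaning back at about (222,165), and the counter on its left with its red knob at about (429,187). In the top view the case is at about (395,203) and the knob at about (213,224). Next I'll fit the poses from both views.

```bash
cat > fit.py <<'E'
from h import *
import pickle
from scipy.optimize import minimize
fs=pickle.load(open('f.pkl','rb'))
def boxm(f,pts):
    m=np.zeros((1600,2560),np.uint8); hull=cv2.convexHull((proj(f,pts)*4+1.5).astype(np.float32).reshape(-1,1,2))
    cv2.fillConvexPoly(m,hull.astype(np.int32),1); return cv2.resize(m.astype(np.float32),(640,400),interpolation=cv2.INTER_AREA)
def cube(x,y,a,bx):
    c,s=np.cos(a),np.sin(a); x0,x1,y0,y1,z0,z1=bx
    return [[x+c*u-s*v,y+s*u+c*v,w] for u in(x0,x1) for v in(y0,y1) for w in(z0,z1)]
def P(p,u,v,w): c,s=np.cos(p[2]),np.sin(p[2]); return np.array([p[0]+c*u-s*v,p[1]+s*u+c*v,w])
# case: masks without hasp/padlock ambiguity
masks={}
for n,f in fs.items():
    m=np.load(f'm_{n}_case.npy')
    h=np.load(f'm_{n}_hasp.npy')|np.load(f'm_{n}_padlock.npy')
    masks[n]=(m.astype(float),cv2.dilate(h.astype(np.uint8),np.ones((5,5)))==0)
def cost(p,ns=('scene','top')):
    return sum((np.abs(boxm(fs[n],cube(*p,(-.11,.11,-.09,.09,0,.1)))-masks[n][0])*masks[n][1]).sum() for n in ns)
x0=atz(fs['top'],(395,204),.1); print('case0',x0)
best=min((minimize(cost,[x0[0],x0[1],a],method='Nelder-Mead',options=dict(initial_simplex=[[x0[0],x0[1],a],[x0[0]+.02,x0[1],a],[x0[0],x0[1]+.02,a],[x0[0],x0[1],a+.15]])) for a in(-.3,0,.3)),key=lambda r:r.fun)
case=best.x; print('case',case,best.fun)
for n in fs: print(n,minimize(cost,case,args=((n,),),method='Nelder-Mead',options=dict(initial_simplex=[case,case+[.01,0,0],case+[0,.01,0],case+[0,0,.06]])).x)
# knob: red pixels within lever mask
obs={}
for n,f in fs.items():
    px=cv2.cvtColor(f['pixels'],cv2.COLOR_RGB2HSV); m=cv2.dilate(np.load(f'm_{n}_lever.npy').astype(np.uint8),np.ones((7,7)))>0
    r=m&((px[...,0]<8)|(px[...,0]>172))&(px[...,1]>130)&(px[...,2]>60); ys,xs=np.nonzero(r); obs[n]=(xs.mean(),ys.mean()); print(n,'knob',obs[n],len(xs),atz(f,obs[n],.09))
    b=(px[...,0]>20)&(px[...,0]<34)&(px[...,1]>120)&(cv2.dilate(np.load(f'm_{n}_hasp.npy').astype(np.uint8),np.ones((7,7)))>0)
    ys,xs=np.nonzero(b); print(n,'yellow',xs.mean(),ys.mean(),len(xs))
    for th in (1.7,1.8,1.9,2.,2.1,2.2,2.3): print(th, proj(f,P(case,-.06+.104*np.cos(th),0,.105+.104*np.sin(th)))[0].round(1),end=' ')
    print()
f=fs['top'];px=f['pixels']
cv2.imwrite('pics/c1.png',cv2.resize(np.hstack([px[170:250,190:270],px[165:245,355:435]])[:,:,::-1],(800,400),interpolation=cv2.INTER_CUBIC))
pickle.dump((case,obs),open('case.pkl','wb'))
E
python3 fit.py
```

```text
case0 [ 0.56455068 -0.24295633  0.1       ]
case [ 0.57118777 -0.2469646   0.42225771] 289.5625
scene [ 0.57250658 -0.24657762  0.42092969]
top [ 0.57016505 -0.2472902   0.42872553]
scene knob (np.float64(428.86486486486484), np.float64(186.8108108108108)) 37 [0.48817714 0.33552438 0.09      ]
scene yellow 220.18032786885246 150.62295081967213 61
1.7 [222.  155.2] 1.8 [221.2 153.3] 1.9 [220.6 151.6] 2.0 [220.  150.4] 2.1 [219.5 149.4] 2.2 [219.1 148.8] 2.3 [218.7 148.6] 
top knob (np.float64(212.79310344827587), np.float64(223.9655172413793)) 29 [0.48858354 0.33510042 0.09      ]
top yellow 417.69620253164555 233.1012658227848 79
1.7 [413.8 222.2] 1.8 [415.1 225.5] 1.9 [416.3 228.7] 2.0 [417.3 231.8] 2.1 [418.2 234.7] 2.2 [418.9 237.5] 2.3 [419.5 240. ]
```

View pics/c1.png

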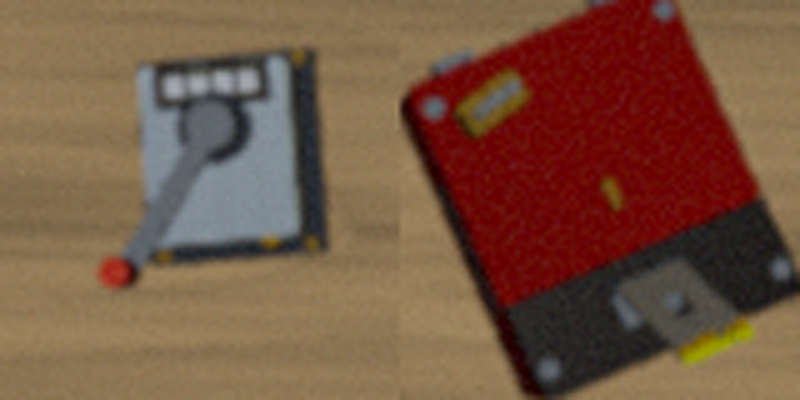

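```bash
cat > go.py <<'E'
import sys
from h import *
from scipy.spatial.transform import Rotation as Ro
# usage: go.py x y z ang [x y z ang ...]  -> shifts from now, in tool axes
s=state(); q=s['tool_rot']; R=Ro.from_quat([q[1],q[2],q[3],q[0]]); M=R.as_matrix(); a0=np.arctan2(M[1,0],M[0,0])
print('t',round(s['time'],2),'pos',s['tool_pos'].round(4) if hasattr(s['tool_pos'],'round') else s['tool_pos'],'ang',a0.round(3),'zax',M[:,2].round(3),'F',np.round(s['contact_force'],1),'q',np.round(s['joint_pos'],2),'w',s['gripper_width'])
v=np.array(sys.argv[1:],float).reshape(-1,4)
for r in v: print((M.T@(r[:3]-s['tool_pos'])*1000).round(1),'turn',round(-(r[3]-a0),3))
E
python3 go.py .45 .3 .26 .422
python3 - <<'E'
from h import *
import pickle
fs=pickle.load(open('f.pkl','rb')); f=fs['top']
p=atz(f,(231.7,194.7),.079); k=np.array([.4884,.3353]); d=k-p[:2]
print(p,np.linalg.norm(d),'yaw',np.arctan2(d[1],d[0])-np.pi+.6)
for o in spotter.outline_of(grab_frame('top'),'counter')[:2]: print(o['conf'],o['extent'])
E
```

```text
t 1.4 pos [0.2276 0.582  0.2503] ang 2.769 zax [-0. -0. -1.] F [ 0.1 -0.8 -0.8] q [ 1.08  0.05  1.61  0.    1.48 -0.12] w 1.003364725476722
[-309.8 -181.7   -9.7] turn 2.347
[0.58464327 0.2809837  0.079     ] 0.11051256837794071 yaw 0.08619517997778103
0.6 [206.7, 179.0, 254.1, 231.5]
```

>>> apply_moves([
  {"jaw":1,"dx":-310,"dy":-182,"dz":-10,"turn":2.35},
  {"jaw":1,"dx":-310,"dy":-182,"dz":-10,"turn":2.35},
  {"jaw":1,"dx":-310,"dy":-182,"dz":-10,"turn":2.35},
  {"jaw":1,"dx":-310,"dy":-182,"dz":-10,"turn":2.35},
  {"jaw":1,"dx":-310,"dy":-182,"dz":-10,"turn":2.35},
])

```text
time: 1.92
tool_pos: [0.3572, 0.4169, 0.2563]
tool_rot: [0.0, 0.481, 0.877, 0.0]
contact_force: [0.4, 0.7, 0.6]
gripper_width: 0.303
grasp_force: 0.0
```

```bash
python3 go.py .45 .2 .26 .422
```

```text
t 1.92 pos [0.3572 0.4169 0.2563] ang 2.138 zax [ 0.  0. -1.] F [0.4 0.7 0.6] q [ 0.73 -0.13  1.78 -0.    1.49  0.16] w 0.3026128861772835
[-232.8  -38.4   -3.7] turn 1.716
```

>>> apply_moves([
  {"jaw":1,"dx":-233,"dy":-38,"dz":-4,"turn":1.7},
  {"jaw":1,"dx":-233,"dy":-38,"dz":-4,"turn":1.7},
  {"jaw":1,"dx":-233,"dy":-38,"dz":-4,"turn":1.7},
  {"jaw":1,"dx":-233,"dy":-38,"dz":-4,"turn":1.7},
  {"jaw":1,"dx":-233,"dy":-38,"dz":-4,"turn":1.7},
])

```text
time: 2.33
tool_pos: [0.4401, 0.2257, 0.26]
tool_rot: [0.0, 0.727, 0.686, 0.0]
contact_force: [-0.3, -0.4, 0.1]
gripper_width: -0.002
grasp_force: 0.0
```

```bash
python3 go.py .43 -.31 .26 .422
```

```text
t 2.33 pos [0.4401 0.2257 0.26  ] ang 1.513 zax [ 0.001  0.    -1.   ] F [-0.3 -0.4  0.1] q [ 0.32 -0.27  1.9  -0.    1.52  0.38] w -0.0016898613462391634
[-5.354e+02  2.090e+01 -2.000e-01] turn 1.091
```

>>> apply_moves([
  {"jaw":1,"dx":-535,"dy":21,"dz":0,"turn":1.09},
  {"jaw":1,"dx":-535,"dy":21,"dz":0,"turn":1.09},
  {"jaw":1,"dx":-535,"dy":21,"dz":0,"turn":1.09},
  {"jaw":1,"dx":-535,"dy":21,"dz":0,"turn":1.09},
  {"jaw":1,"dx":-535,"dy":21,"dz":0,"turn":1.09},
])

```text
time: 2.75
tool_pos: [0.4367, 0.0174, 0.26]
tool_rot: [0.0, 0.903, 0.43, 0.001]
contact_force: [0.7, -0.0, 1.1]
gripper_width: -0.003
grasp_force: 0.0
```

```bash
python3 go.py .43 -.31 .26 .422
```

```text
t 2.75 pos [0.4367 0.0174 0.26  ] ang 0.888 zax [ 0.001 -0.    -1.   ] F [ 0.7 -0.   1.1] q [-0.13 -0.43  2.02  0.    1.55  0.55] w -0.00259959532638381
[-258.2  201.4   -0. ] turn 0.466
```

>>> apply_moves([
  {"jaw":1,"dx":-258,"dy":201,"dz":0,"turn":0.466},
  {"jaw":1,"dx":-258,"dy":201,"dz":0,"turn":0.466},
  {"jaw":1,"dx":-258,"dy":201,"dz":0,"turn":0.466},
  {"jaw":1,"dx":-258,"dy":201,"dz":0,"turn":0.466},
  {"jaw":1,"dx":-258,"dy":201,"dz":0,"turn":0.466},
])

```text
time: 3.17
tool_pos: [0.4334, -0.1912, 0.26]
tool_rot: [0.0, 0.978, 0.211, 0.0]
contact_force: [0.5, -0.3, 1.0]
gripper_width: 0.002
grasp_force: 0.0
```

```bash
python3 go.py .43 -.31 .26 .422 .43 -.31 .203 .422
```

```text
t 3.17 pos [ 0.4334 -0.1912  0.26  ] ang 0.424 zax [ 0.001 -0.001 -1.   ] F [ 0.5 -0.3  1. ] q [-0.57 -0.33  1.94  0.    1.53  0.57] w 0.001614042504493918
[-5.200e+01  1.068e+02  1.000e-01] turn 0.002
[-52.1 106.8  57.1] turn 0.002
```

>>> apply_moves([
  {"jaw":1,"dx":-52,"dy":107,"dz":0},
  {"jaw":1,"dx":-52,"dy":107,"dz":0},
  {"jaw":1,"dx":-52,"dy":107,"dz":0},
  {"jaw":1,"dx":-52,"dy":107,"dz":55},
  {"jaw":1,"dx":-52,"dy":107,"dz":55},
])

```text
invalid input at $.series[0]: expected keys jaw, dx, dy, dz, turn
```

```bash
python3 - <<'E'
from h import *
a,b=grab_frame('wrist'),grab_frame('scene'); save(a,'w1.png')
x=cv2.resize(b['pixels'][120:220,170:290],(600,500),interpolation=cv2.INTER_CUBIC); cv2.imwrite('pics/s1.png',np.hstack([x])[:,:,::-1])
s=state()
E
python3 go.py .43 -.31 .205 .422
```

```text
t 3.27 pos [ 0.4332 -0.194   0.2598] ang 0.42 zax [-0.    -0.002 -1.   ] F [-0.1  0.5 -0.1] q [-0.58 -0.33  1.94 -0.    1.53  0.57] w -4.302726241849002e-07
[-50.2 104.5  55. ] turn -0.002
```

View pics/s1.png

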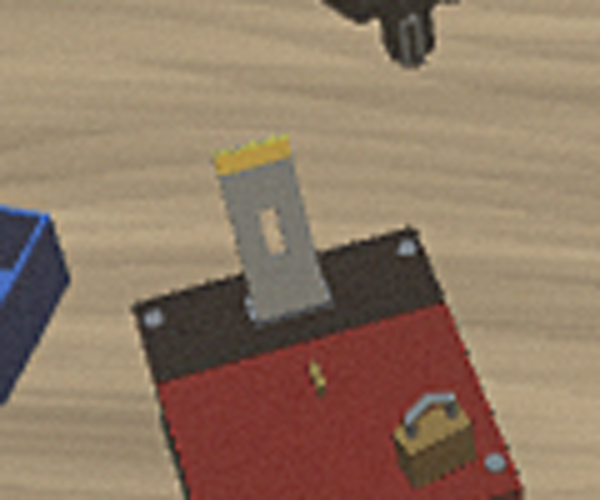

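The crop shows the strap leaning back (yellow end at about (253,155)) and the shut fingers still off to the side, at about (408,45). That call was refused because the rows had no turn value, so I'm repeating it.

>>> apply_moves([
  {"jaw":1,"dx":-50,"dy":105,"dz":0,"turn":0},
  {"jaw":1,"dx":-50,"dy":105,"dz":0,"turn":0},
  {"jaw":1,"dx":-50,"dy":105,"dz":0,"turn":0},
  {"jaw":1,"dx":-50,"dy":105,"dz":55,"turn":0},
  {"jaw":1,"dx":-50,"dy":105,"dz":55,"turn":0},
])

```text
time: 3.68
tool_pos: [0.4307, -0.3054, 0.201]
tool_rot: [-0.002, 0.977, 0.211, -0.001]
contact_force: [-1.9, 0.8, -0.9]
gripper_width: 0.001
grasp_force: 0.0
```

```bash
cat > path.py <<'E'
import subprocess,pickle
from h import *
case,_=pickle.load(open('case.pkl','rb'))
c,s=np.cos(case[2]),np.sin(case[2])
p=state()['tool_pos']; d=np.array(p[:2])-case[:2]; print('tool in case frame',c*d[0]+s*d[1],-s*d[0]+c*d[1],p[2])
# leading bottom edge contact on strap top face (2.5 mm) at radius r; TCP = edge -11mm x, +19mm z
for th in (1.5,1.2,.9,.7,.5,.3,.15,.0):
    r=.098; X=-.06+r*np.cos(th)-.0025*np.sin(th)-.011; Z=.105+r*np.sin(th)+.0025*np.cos(th)+.019
    if th>1.3: Z-=.015
    print(th,'case x',round(X,4),'z',round(Z,4),'world',(case[0]+c*X).round(4),(case[1]+s*X).round(4))
E
python3 path.py; python3 go.py .43 -.31 .205 .422
```

```text
tool in case frame -0.1520740858308286 0.004283654151027355 0.2009892477604442
1.5 case x -0.0666 z 0.2069 world 0.5105 -0.2742
1.2 case x -0.0378 z 0.2162 world 0.5367 -0.2625
0.9 case x -0.012 z 0.2023 world 0.5602 -0.2519
0.7 case x 0.0023 z 0.189 world 0.5733 -0.246
0.5 case x 0.0138 z 0.1732 world 0.5838 -0.2413
0.3 case x 0.0219 z 0.1553 world 0.5911 -0.238
0.15 case x 0.0255 z 0.1411 world 0.5945 -0.2365
0.0 case x 0.027 z 0.1265 world 0.5958 -0.2359
t 3.68 pos [ 0.4307 -0.3054  0.201 ] ang 0.426 zax [-0.003  0.004 -1.   ] F [-1.9  0.8 -0.9] q [-0.76 -0.14  1.89  0.    1.4   0.39] w 0.0010281395923314861
[-2.6  3.9 -4. ] turn 0.004
```

>>> apply_moves([
  {"jaw":1,"dx":15,"dy":4,"dz":0,"turn":0},
  {"jaw":1,"dx":32,"dy":4,"dz":0,"turn":0},
  {"jaw":1,"dx":50,"dy":4,"dz":0,"turn":0},
  {"jaw":1,"dx":68,"dy":4,"dz":0,"turn":0},
  {"jaw":1,"dx":86,"dy":4,"dz":0,"turn":0},
])

```text
time: 4.1
tool_pos: [0.5125, -0.2715, 0.2045]
tool_rot: [-0.001, 0.977, 0.213, -0.0]
contact_force: [-0.4, -0.6, -0.1]
gripper_width: 0.002
grasp_force: 0.3
```

```bash
python3 path.py|head -1; python3 go.py .5602 -.2519 .2023 .422
```

```text
tool in case frame -0.06360336311487838 0.0017128437976983678 0.20451428360602034
t 4.1 pos [ 0.5125 -0.2715  0.2045] ang 0.429 zax [-0.001  0.001 -1.   ] F [-0.4 -0.6 -0.1] q [-0.62 -0.02  1.76 -0.    1.4   0.53] w 0.0015998516933292582
[51.5  2.1  2.2] turn 0.007
```

>>> apply_moves([
  {"jaw":1,"dx":20,"dy":2,"dz":0,"turn":0},
  {"jaw":1,"dx":36,"dy":2,"dz":0,"turn":0},
  {"jaw":1,"dx":51,"dy":2,"dz":4,"turn":0},
  {"jaw":1,"dx":66,"dy":2,"dz":16,"turn":0},
  {"jaw":1,"dx":77,"dy":2,"dz":32,"turn":0},
])

```text
time: 4.52
tool_pos: [0.5848, -0.2418, 0.1741]
tool_rot: [0.001, 0.977, 0.213, 0.001]
contact_force: [-0.3, -0.2, 1.8]
gripper_width: 0.0
grasp_force: 0.1
```

```bash
python3 path.py|head -1; python3 - <<'E'
from h import *
b=grab_frame('scene')
cv2.imwrite('pics/s2.png',cv2.resize(b['pixels'][120:220,170:290],(600,500),interpolation=cv2.INTER_CUBIC)[:,:,::-1])
E
```

```text
tool in case frame 0.01455264659335657 -0.0009224299542442225 0.17409887158718393
```

View pics/s2.png

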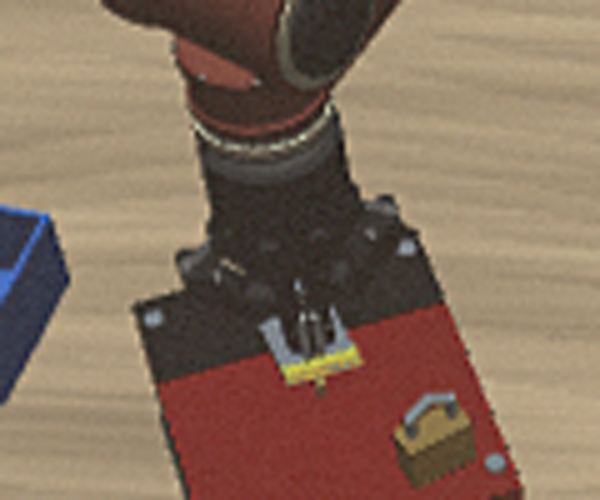

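The crop shows the strap swung well past upright, with its yellow end at about (320,365) and the shut fingers on its upper face. I'll keep following it down.

>>> apply_moves([
  {"jaw":1,"dx":7,"dy":0,"dz":18,"turn":0},
  {"jaw":1,"dx":11,"dy":0,"dz":32,"turn":0},
  {"jaw":1,"dx":13,"dy":0,"dz":41,"turn":0},
  {"jaw":1,"dx":13,"dy":0,"dz":46,"turn":0},
  {"jaw":1,"dx":13,"dy":0,"dz":48,"turn":0},
])

```text
time: 4.98
tool_pos: [0.5942, -0.2368, 0.1262]
tool_rot: [-0.002, 0.977, 0.212, -0.001]
contact_force: [-6.8, 6.5, 15.5]
gripper_width: 0.001
grasp_force: 7.9
```

```bash
python3 path.py|head -1;python3 go.py
```

```text
tool in case frame 0.02511427742913922 -0.00013168311742199797 0.1261513836879094
t 4.98 pos [ 0.5942 -0.2368  0.1262] ang 0.428 zax [-0.003  0.003 -1.   ] F [-6.8  6.5 15.5] q [-0.5   0.19  1.68  0.    1.28  0.65] w 0.0014576987306226935
```

>>> apply_moves([
  {"jaw":1,"dx":0,"dy":0,"dz":1,"turn":0},
  {"jaw":1,"dx":0,"dy":0,"dz":1,"turn":0},
  {"jaw":1,"dx":0,"dy":0,"dz":-30,"turn":0},
  {"jaw":1,"dx":0,"dy":0,"dz":-71,"turn":0},
  {"jaw":1,"dx":0,"dy":0,"dz":-112,"turn":0},
])

```text
time: 5.4
tool_pos: [0.5933, -0.2373, 0.2365]
tool_rot: [-0.001, 0.977, 0.212, -0.001]
contact_force: [2.0, 0.2, 1.3]
gripper_width: -0.002
grasp_force: 0.0
```

```bash
python3 go.py .45 -.05 .24 .7
```

```text
t 5.4 pos [ 0.5933 -0.2373  0.2365] ang 0.428 zax [-0.003  0.002 -1.   ] F [2.  0.2 1.3] q [-0.5   0.1   1.59 -0.    1.46  0.65] w -0.0022209173453386884
[ -52.7 -229.9   -2.7] turn -0.272
```

```bash
python3 go.py .485 .373 .24 1.657
```

```text
t 5.4 pos [ 0.5933 -0.2373  0.2365] ang 0.428 zax [-0.003  0.002 -1.   ] F [2.  0.2 1.3] q [-0.5   0.1   1.59 -0.    1.46  0.65] w -0.0022209173453386884
[ 154.5 -600.3   -2.1] turn -1.229
```

>>> apply_moves([
  {"jaw":1,"dx":155,"dy":-600,"dz":-4,"turn":-1.23},
  {"jaw":1,"dx":155,"dy":-600,"dz":-4,"turn":-1.23},
  {"jaw":1,"dx":155,"dy":-600,"dz":-4,"turn":-1.23},
  {"jaw":1,"dx":155,"dy":-600,"dz":-4,"turn":-1.23},
  {"jaw":1,"dx":155,"dy":-600,"dz":-4,"turn":-1.23},
])

```text
time: 5.82
tool_pos: [0.5574, -0.0313, 0.2384]
tool_rot: [0.0, 0.863, 0.505, 0.0]
contact_force: [0.6, 0.6, -0.7]
gripper_width: 0.003
grasp_force: 0.0
```

```bash
python3 go.py .485 .373 .24 1.657; python3 - <<'E'
from h import *
b=grab_frame('scene')
cv2.imwrite('pics/s3.png',cv2.resize(b['pixels'][140:260,180:290],(550,600),interpolation=cv2.INTER_CUBIC)[:,:,::-1])
E
```

```text
t 5.82 pos [ 0.5574 -0.0313  0.2384] ang 1.058 zax [ 0. -0. -1.] F [ 0.6  0.6 -0.7] q [-0.19 -0.1   1.78  0.    1.46  0.32] w 0.0027123482764024615
[ 316.7 -261.4   -1.7] turn -0.599
```

View pics/s3.png

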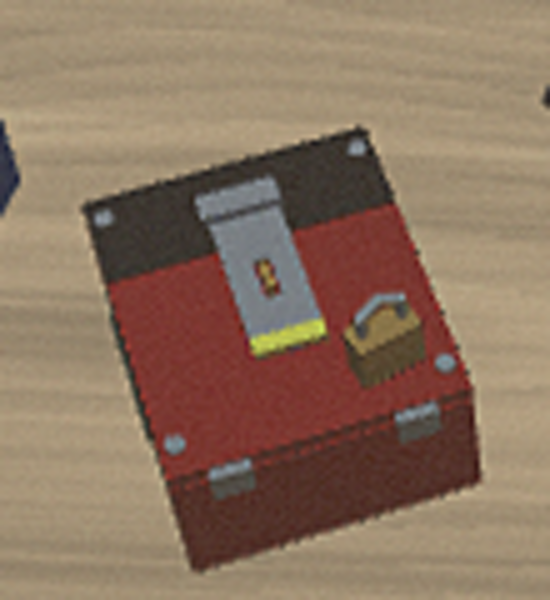

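The hasp lies flat on the lid, with the staple showing through its slot at about (267,278) and the padlock where it was. On to the lever.

>>> apply_moves([
  {"jaw":1,"dx":317,"dy":-261,"dz":-2,"turn":-0.6},
  {"jaw":1,"dx":317,"dy":-261,"dz":-2,"turn":-0.6},
  {"jaw":1,"dx":317,"dy":-261,"dz":-2,"turn":-0.6},
  {"jaw":1,"dx":317,"dy":-261,"dz":-2,"turn":-0.6},
  {"jaw":1,"dx":317,"dy":-261,"dz":-2,"turn":-0.6},
])

```text
time: 6.28
tool_pos: [0.5222, 0.174, 0.2394]
tool_rot: [0.0, 0.676, 0.737, 0.0]
contact_force: [-0.5, 0.6, 0.0]
gripper_width: -0.0
grasp_force: 0.0
```

```bash
python3 go.py .485 .373 .24 1.657
```

```text
t 6.28 pos [0.5222 0.174  0.2394] ang 1.657 zax [ 0.001 -0.    -1.   ] F [-0.5  0.6  0. ] q [ 0.19 -0.12  1.8  -0.    1.46  0.1 ] w -0.000463618702853731
[201.5 -19.9  -0.6] turn 0.0
```

>>> apply_moves([
  {"jaw":1,"dx":202,"dy":-20,"dz":0,"turn":0},
  {"jaw":1,"dx":202,"dy":-20,"dz":0,"turn":0},
  {"jaw":1,"dx":202,"dy":-20,"dz":0,"turn":0},
  {"jaw":1,"dx":202,"dy":-20,"dz":0,"turn":0},
  {"jaw":1,"dx":202,"dy":-20,"dz":0,"turn":0},
])

```text
time: 6.7
tool_pos: [0.4856, 0.3743, 0.2393]
tool_rot: [-0.0, 0.678, 0.736, 0.0]
contact_force: [1.8, 0.2, 0.0]
gripper_width: 0.005
grasp_force: 0.0
```

>>> apply_moves([
  {"jaw":1,"dx":0,"dy":0,"dz":40,"turn":0},
  {"jaw":1,"dx":0,"dy":0,"dz":80,"turn":0},
  {"jaw":1,"dx":0,"dy":0,"dz":120,"turn":0},
  {"jaw":1,"dx":0,"dy":0,"dz":141,"turn":0},
  {"jaw":1,"dx":0,"dy":0,"dz":141,"turn":0},
])

```text
time: 7.12
tool_pos: [0.4824, 0.3696, 0.0909]
tool_rot: [-0.002, 0.678, 0.735, -0.006]
contact_force: [-0.5, -0.3, -0.3]
gripper_width: -0.002
grasp_force: 0.0
```

```bash
cat > lev.py <<'E'
from h import *
pv=np.array([.5846,.2810]); yaw=.086; a=yaw-np.pi/2; n=np.array([np.cos(a),np.sin(a)])
out=[]
for t in np.linspace(0,1.2,11):
    d=yaw+np.pi-.6+t; q=pv+.11*np.array([np.cos(d),np.sin(d)])-.021*n; out+=[q[0],q[1],.098,1.657]
print(*[f'{v:.4f}' for v in out])
E
python3 go.py $(python3 lev.py)
```

```text
t 7.12 pos [0.4824 0.3696 0.0909] ang 1.652 zax [-0.011 -0.007 -1.   ] F [-0.5 -0.3 -0.3] q [ 0.53  0.17  1.77 -0.    1.22  0.45] w -0.0021995896662806067
[-14.    3.4  -7. ] turn -0.005
[-25.3  -3.4  -6.9] turn -0.005
[-37.4  -8.7  -6.8] turn -0.005
[-50.  -12.5  -6.6] turn -0.005
[-62.9 -14.8  -6.5] turn -0.005
[-76.1 -15.5  -6.5] turn -0.005
[-89.3 -14.7  -6.4] turn -0.005
[-102.3  -12.3   -6.3] turn -0.005
[-114.8   -8.3   -6.3] turn -0.005
[-126.9   -2.8   -6.3] turn -0.005
[-138.2    4.    -6.3] turn -0.005
```

>>> apply_moves([
  {"jaw":1,"dx":-14,"dy":0,"dz":0,"turn":0},
  {"jaw":1,"dx":-26,"dy":-5,"dz":0,"turn":0},
  {"jaw":1,"dx":-40,"dy":-11,"dz":0,"turn":0},
  {"jaw":1,"dx":-54,"dy":-15,"dz":0,"turn":0},
  {"jaw":1,"dx":-67,"dy":-18,"dz":0,"turn":0},
])

```text
time: 7.53
tool_pos: [0.4752, 0.3037, 0.1014]
tool_rot: [0.0, 0.678, 0.735, 0.002]
contact_force: [-0.9, 3.5, 1.7]
gripper_width: -0.001
grasp_force: 1.2
```

```bash
python3 go.py $(python3 lev.py)
```

```text
t 7.53 pos [0.4752 0.3037 0.1014] ang 1.652 zax [ 0.004  0.003 -1.   ] F [-0.9  3.5  1.7] q [0.44 0.05 1.88 0.   1.21 0.35] w -0.0006620889608090561
[51.1 16.   3.6] turn -0.005
[39.8  9.3  3.5] turn -0.005
[27.7  4.   3.5] turn -0.005
[15.1  0.1  3.4] turn -0.005
[ 2.2 -2.1  3.4] turn -0.005
[-11.   -2.9   3.3] turn -0.005
[-24.2  -2.1   3.3] turn -0.005
[-37.2   0.4   3.3] turn -0.005
[-49.7   4.4   3.3] turn -0.005
[-61.8   9.8   3.2] turn -0.005
[-73.1  16.6   3.2] turn -0.005
```

>>> apply_moves([
  {"jaw":1,"dx":-11,"dy":-2,"dz":2,"turn":0},
  {"jaw":1,"dx":-23,"dy":-2,"dz":2,"turn":0},
  {"jaw":1,"dx":-36,"dy":0,"dz":2,"turn":0},
  {"jaw":1,"dx":-48,"dy":4,"dz":2,"turn":0},
  {"jaw":1,"dx":-60,"dy":9,"dz":2,"turn":0},
])

```text
time: 7.95
tool_pos: [0.4884, 0.2439, 0.0964]
tool_rot: [-0.0, 0.678, 0.735, 0.0]
contact_force: [-1.9, 4.5, 2.4]
gripper_width: -0.003
grasp_force: 1.7
```

```bash
python3 go.py $(python3 lev.py) | sed -n '1p;10,12p'
```

```text
t 7.95 pos [0.4884 0.2439 0.0964] ang 1.653 zax [ 0.     0.001 -1.   ] F [-1.9  4.5  2.4] q [0.33 0.01 1.92 0.   1.2  0.24] w -0.0027311002498247522
[10.9 -3.9 -1.6] turn -0.004
[-1.2  1.5 -1.6] turn -0.004
[-12.5   8.3  -1.6] turn -0.004
```

>>> apply_moves([
  {"jaw":1,"dx":-6,"dy":4,"dz":0,"turn":0},
  {"jaw":1,"dx":-11,"dy":7,"dz":0,"turn":0},
  {"jaw":1,"dx":-14,"dy":8,"dz":0,"turn":0},
  {"jaw":1,"dx":-14,"dy":8,"dz":0,"turn":0},
  {"jaw":1,"dx":-14,"dy":8,"dz":0,"turn":0},
])

```text
time: 8.37
tool_pos: [0.4972, 0.232, 0.0957]
tool_rot: [-0.0, 0.678, 0.735, 0.0]
contact_force: [0.6, 4.6, -1.1]
gripper_width: 0.004
grasp_force: 2.1
```

```bash
python3 go.py $(python3 lev.py) | sed -n '1p;10,12p'
```

```text
t 8.37 pos [0.4972 0.232  0.0957] ang 1.653 zax [ 0.     0.001 -1.   ] F [ 0.6  4.6 -1.1] q [0.3  0.02 1.92 0.   1.2  0.22] w 0.00447526458903691
[ 23.6 -11.7  -2.3] turn -0.004
[11.5 -6.3 -2.3] turn -0.004
[ 0.2  0.5 -2.3] turn -0.004
```

>>> apply_moves([
  {"jaw":1,"dx":-2,"dy":1,"dz":0,"turn":0},
  {"jaw":1,"dx":-4,"dy":2,"dz":0,"turn":0},
  {"jaw":1,"dx":-4,"dy":2,"dz":0,"turn":0},
])

```text
time: 8.62
tool_pos: [0.4987, 0.2298, 0.0958]
tool_rot: [-0.002, 0.677, 0.736, 0.001]
contact_force: [-1.3, 9.8, -0.8]
gripper_width: -0.003
grasp_force: 4.8
```

>>> apply_moves([
  {"jaw":1,"dx":-3,"dy":2,"dz":0,"turn":0},
  {"jaw":1,"dx":-3,"dy":2,"dz":0,"turn":0},
  {"jaw":1,"dx":-3,"dy":2,"dz":0,"turn":0},
])

```text
time: 8.87
tool_pos: [0.4996, 0.2287, 0.0957]
tool_rot: [-0.004, 0.677, 0.736, 0.001]
contact_force: [-6.2, 16.0, 1.4]
gripper_width: 0.0
grasp_force: 7.9
```

>>> apply_moves([
  {"jaw":1,"dx":-3,"dy":1,"dz":0,"turn":0},
  {"jaw":1,"dx":-3,"dy":1,"dz":0,"turn":0},
  {"jaw":1,"dx":-3,"dy":1,"dz":-40,"turn":0},
  {"jaw":1,"dx":-3,"dy":1,"dz":-80,"turn":0},
  {"jaw":1,"dx":-3,"dy":1,"dz":-120,"turn":0},
])

```text
time: 9.28
tool_pos: [0.5014, 0.2218, 0.2156]
tool_rot: [-0.0, 0.677, 0.736, -0.002]
contact_force: [1.4, 1.0, -0.4]
gripper_width: 0.002
grasp_force: 0.0
```

>>> apply_moves([
  {"jaw":1,"dx":-150,"dy":0,"dz":-30,"turn":0},
  {"jaw":1,"dx":-150,"dy":0,"dz":-30,"turn":0},
  {"jaw":1,"dx":-150,"dy":0,"dz":-30,"turn":0},
  {"jaw":1,"dx":-150,"dy":0,"dz":-30,"turn":0},
  {"jaw":1,"dx":-150,"dy":0,"dz":-30,"turn":0},
])

```text
time: 9.7
tool_pos: [0.516, 0.0681, 0.2476]
tool_rot: [0.002, 0.679, 0.734, -0.001]
contact_force: [-0.1, 0.0, 0.6]
gripper_width: 0.002
grasp_force: 0.0
```

```bash
python3 - <<'E'
from h import *
b=grab_frame('scene');t=grab_frame('top');s=state();print(s['time'],s['tool_pos'],s['contact_force'])
r=lambda x,w,h:cv2.resize(x,(w,h),interpolation=cv2.INTER_CUBIC)
cv2.imwrite('pics/e.png',np.hstack([r(b['pixels'][170:260,370:460],400,400),r(t['pixels'][170:250,190:270],400,400)])[:,:,::-1])
for n,f in(('scene',b),('top',t)):
    px=cv2.cvtColor(f['pixels'],cv2.COLOR_RGB2HSV); m=np.zeros(px.shape[:2],bool)
    if n=='top': m[185:240,195:250]=1
    else: m[178:198,415:445]=1
    g=m&((px[...,0]<8)|(px[...,0]>172))&(px[...,1]>130)&(px[...,2]>60);ys,xs=np.nonzero(g);print(n,xs.mean(),ys.mean(),len(xs))
E
```

```text
9.8 [0.51511833 0.07157293 0.24607418] [ 0.54486383  0.09425828 -0.13438169]
scene 428.85714285714283 187.02857142857144 35
top 212.9 224.03333333333333 30
```

View pics/e.png

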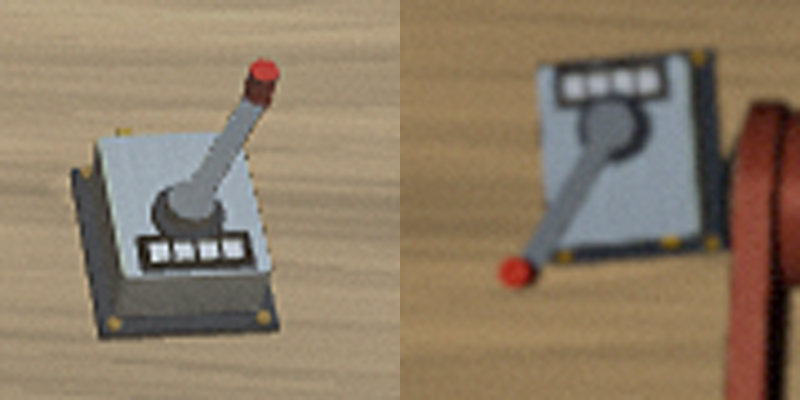

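The lever is fully back: the knob is at (428.9,187.0) in the scene view and (212.9,224.0) in the top view, the same pixels as at the start. At the stop the force rose to about 17 N, and on release the tool moved on about 7 mm, so the lever was held by the stop. Handing in.

```bash
python3 -c "
from h import *
print(ticket.job_done())"
```

```text
the job is handed in; nothing more can be done
None
```

The hasp lies flat on the lid with the staple through its slot, the lever was pushed to its stop and sprang fully back, and the job was handed in after about 10 s of robot time.

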